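Rock the angle gauge on the humped stud to its set mark

ROBOT

A 7-joint arm with a two-finger parallel gripper is mounted at the origin on the work surface. World frame = base frame: x ahead of the robot, y to its left, z up, the work surface at z = 0. Lengths are in m, angles in rad, forces in N, time in s.
With the tool pointing down it reaches from about 0.425 to 0.95 m from the base axis. Payload 4.7 kg.
Tool frame: the origin (TCP) lies on the centre line of the jaws, within the pads' length; the fingertips stand 8 mm ahead of it and the grasp point (between the pads) lies 11 mm behind it; z points along the fingers, y is the line along which they close (so a half turn about z gives the same grasp; the last joint's range is limited). The gripper opens to 85 mm and grips with 20 to 120 N. Pads are 22 mm wide; open, the fingers measure 114 mm over their backs; the gripper's body (76 mm by 85 mm) begins 54 mm behind the grasp point. The pads swing forward as they close: fully open they stand 13 mm farther back than shut.
Start: joints at [1.151, 0.469, -0.049, 1.532, 0.024, 1.141, -0.082], TCP at [0.257, -0.624, 0.239] pointing down, gripper open.
Joint ranges: [-2.59, 2.59], [-0.33, 1.99], [-1.39, 1.29], [0.1, 2.45], [-1.04, 4.18], [0.21, 1.99], [-2.66, 2.66]. Speed limits (rad/s): [2.57, 2.57, 3.14, 3.14, 3.14, 3.14, 3.14].

INTERFACE

Orientations are given as a 3x3 rotation matrix whose columns are the frame's x, y, z axes.
In Python, from rig import arm gives the robot as it stands. Calls block until the motion is done:
- arm.movep(position, orientation): joint-space move of the TCP to a pose.
- arm.move_l(position, attitude=None, feed=0.15, until_force=None): straight line of the TCP; attitude=None keeps the orientation; feed is the mean speed in m/s. With until_force (N) it stops when the force on the tool has changed by that much, and returns True; else False.
- arm.move_joints(angles): joint-space move.
- arm.command_gripper(opening, newtons=None): finger opening in m; newtons is the grip in N (None keeps the last); returns when the fingers have stopped.
- arm.sleep(seconds).
- arm.inverse_kinematics(position, orientation): joint angles nearest the present ones, or None.
- arm.sense(): the state.
- arm.camera(name): name is "scene" or "top" or "wrist"; returns the picture (384x512x3 uint8, red, green, blue); there is no depth.
- arm.camera_params(name): a dict with "K" (3x3 intrinsics, pixels), "position" and "rotation" of the camera in the world; the wrist camera has in their place "tool_from_camera" (4x4, takes a point from camera to tool coordinates, whose origin is the TCP and whose axes are the flange's). Camera axes: x right, y down, z forward; pixel columns grow to the right and rows downward; lengths in m; the calibration is good to about 2 mm. A picture is of the moment at which its call begins: read the wrist's pose just before it. camera_params takes no time and is no camera call.
A pose or a line that the arm cannot do raises arm.Unreachable and nothing moves.
- arm.finish_job(): hands the job in; it is judged then, once.
The state is a dict: "time_s": time; "joint_pos": joint angles; "qd": joint speeds; "joint_efforts": joint torques, N m; "position": TCP position; "tcp_rot": TCP orientation; "wrist_force": force on the tool from outside, world axes, zero at the start; "ft_torque": the same for the moment, N m; "finger_gap": finger opening in m; "gripper_force": force on a finger pad.
Only numpy, scipy, OpenCV 4.12 (cv2) and the standard library are available. Lean on these libraries where they do the work, as an engineer would, in place of code of your own. Each camera call takes 0.05 s, during which the arm holds its last target. There are 200 camera calls.

TASK

Pick the pendulum angle gauge up off the bench by its stem and set it upright and gently on the high hump of the two-humped steel stud, its foot square across the humps, so that the stud takes a little of the load. Then rock it over on the stud until the swinging needle settles on the copper mark on its dial, and finish like that, still gripping the gauge steady on the stud: do not let go or put it down. Leave the wax, jar and brass collar where they are, and never ram the gauge onto the stud.

Things in the scene. Friction and masses are not known exactly. Their poses are not given: they have to be found in the camera images.
- gauge: Loose pendulum angle gauge, 0.36 kg, upright. Origin: centre of its foot's underside, z up. Steel foot 44 (x) by 100 (y) by 12 mm; black case 18 by 100 mm, z 12 to 112 mm; white dial, radius 46 mm, on its +x face (first turned away from the robot, yaw -1.1 to -0.2); aluminium stem 16 (x) by 34 (y) mm, z 112 to 156 mm. Needle pivot: its x axis at z 62 mm. Rolling about +x tips its top to its -y.
- gauge_stem (a point): Grip point inside the stem of the gauge, 138 mm above the foot's underside, on the gauge's z axis. Pinch the stem across its 16 mm (gauge x).
- needle (a joint): Angle of the dark swinging needle in the gauge, rad: 0 points to the foot, positive towards the gauge's +y. A lightly damped pendulum that comes to hang plumb within 2 to 3 s: with the gauge rolled by r about its own x it settles at -r.
- mark (a joint): Angle of the set copper mark on the dial, same zero and sense as the needle; 0.18 to 0.42 rad, differs between starts, cannot be shifted. The gauge has to be tipped with its top towards its own +y by this angle.
- needle_tip (a point): Tip of the needle, 38 mm from the pivot, 12 mm in front (+x) of the gauge's middle plane. The needle is 3 mm wide.
- mark_tip (a point): Point on the copper mark, a radial copper tab 6 mm wide, radius 24 to 46 mm on the dial, at the same 38 mm radius and same plane as the needle tip; when the needle is dead on the mark this point and the needle tip coincide.
- offcut: Hardwood offcut 100 (x) by 120 (y) by 36 mm, fixed to the bench, under the stud; origin centre of its underside. Its yaw, -1.1 to -0.2 rad, is also the yaw of the stud.
- stud: Steel stud on a rubber pad on the offcut, same axes; origin centre of its underside, 44 mm above the bench. Two half-round humps, radius 9 mm, run 60 mm along its x: the high one at y +12 mm, top 34 mm above the origin; the low one at y -24 mm, top 26 mm. A gauge laid on both leans 0.22 rad to the low side. The pad yields straight down, 2 N per mm, at most 6 mm.
- stud_crown (a point): Middle of the top line of the high hump, 78 mm above the bench unloaded.
- wax: Green carving-wax block 62 by 40 by 24 mm, loose, to be left alone; origin centre of underside.
- jar: Small glass jar, 48 mm across and 55 mm high, loose, to be left alone; origin centre of underside.
- bezel: Brass collar 52 mm outside, 34 mm inside, 16 mm high, loose, to be left alone; origin centre of underside.

How it is judged:
By the outcome, as a careful person would: the job done as asked, in the order asked, and still so for the second after the job is handed in, while the arm keeps its last pose, push and grip.
It also fails if it takes over 45 s, if anything falls off the work surface, if the arm or the gripper's body presses on something with over 40 N, if the wrist force passes 120 N, or if a joint passes its speed limit or range.

## Working session

There is one attempt and no reset: what is moved stays moved. The work goes in short steps, each a Python script; the robot and the scene stay as the last script left them, time stands still between calls to the robot, and variables do not carry over. Pictures are saved under pics/ and viewed, at most 10 in all, crops included, and the job is handed in when it is done.

```bash
mkdir -p pics; ls
python3 - <<'E'
from rig import arm
import cv2,numpy as np
a=arm.camera("scene");b=arm.camera("top")
cv2.imwrite("pics/s0.png",a[:,:,::-1]);cv2.imwrite("pics/t0.png",b[:,:,::-1])
np.set_printoptions(precision=4,suppress=True)
for n in("scene","top","wrist"):print(n,arm.camera_params(n))
s=arm.sense();print(s)
E
```

```text
pics
rig.py
scene {'K': array([[375.3599,   0.    , 257.2761],
       [  0.    , 375.3599, 193.9351],
       [  0.    ,   0.    ,   1.    ]]), 'position': array([ 0.9243, -0.5504,  0.6483]), 'rotation': array([[ 0.8063,  0.393 , -0.4421],
       [ 0.5912, -0.5119,  0.6232],
       [ 0.0186, -0.7639, -0.6451]])}
top {'K': array([[358.6269,   0.    , 256.7109],
       [  0.    , 358.6269, 193.8196],
       [  0.    ,   0.    ,   1.    ]]), 'position': array([ 0.3778, -0.0555,  1.1266]), 'rotation': array([[ 0.0276, -0.9804,  0.1949],
       [-0.9996, -0.0251,  0.0155],
       [-0.0103, -0.1952, -0.9807]])}
wrist {'K': array([[325.7246,   0.    , 251.4671],
       [  0.    , 325.7246, 185.9316],
       [  0.    ,   0.    ,   1.    ]]), 'tool_from_camera': array([[-0.0006, -0.9626, -0.2708,  0.068 ],
       [ 1.    , -0.0006, -0.0004,  0.0003],
       [ 0.0002, -0.2708,  0.9626, -0.1352],
       [ 0.    ,  0.    ,  0.    ,  1.    ]])}
{'time_s': 0.1, 'joint_pos': array([ 1.1511,  0.4694, -0.0486,  1.5336,  0.0241,  1.141 , -0.0823]), 'qd': array([-0.0015, -0.0039, -0.0002, -0.003 ,  0.0004, -0.0014, -0.0012]), 'joint_efforts': array([  0.0012, -51.1514,  -0.0466, -23.8389,   0.0108,   0.0043,
        -0.    ]), 'position': array([ 0.2569, -0.6237,  0.2383]), 'tcp_rot': array([[ 0.9246,  0.3809, -0.0007],
       [ 0.3809, -0.9246,  0.0016],
       [-0.0001, -0.0018, -1.    ]]), 'wrist_force': array([ 0.0033, -0.883 , -0.5109]), 'ft_torque': array([ 0.0539, -0.0623, -0.032 ]), 'gripper_force': 0.0, 'finger_gap': 0.0851093380708545}
```

View pics/s0.png

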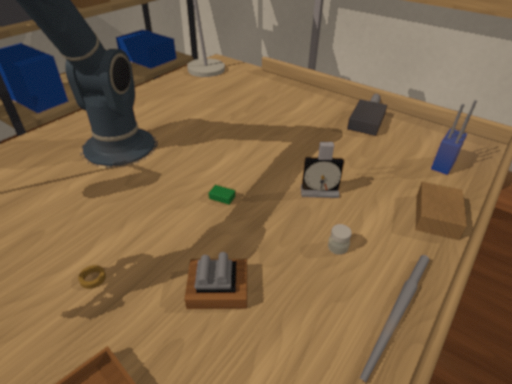

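View pics/t0.png

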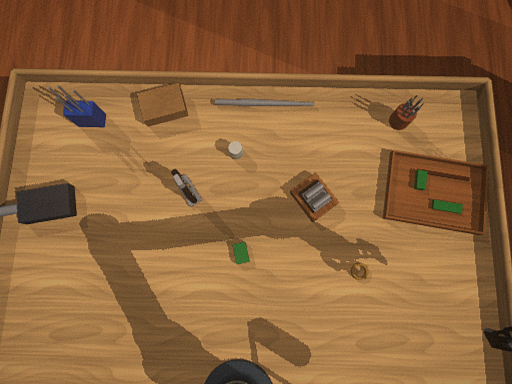

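The scene view shows the gauge at (322,175), the stud at (216,275), the jar at (340,238), the wax at (222,194) and the collar at (92,276). The top view shows the gauge at (185,187), the stud at (316,197), the jar at (235,150) and the wax at (240,253). Next I'll enlarge the gauge and stud in both views.

Run:
```python
import cv2,numpy as np
s=cv2.imread("pics/s0.png");t=cv2.imread("pics/t0.png")
def c(i,x,y):return cv2.resize(i[y:y+60,x:x+80],(400,300),interpolation=cv2.INTER_CUBIC)
cv2.imwrite("pics/c0.png",np.vstack([np.hstack([c(s,282,140),c(s,178,250)]),np.hstack([c(t,145,157),c(t,276,167)])]))
```

```text
(no output)
```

View pics/c0.png

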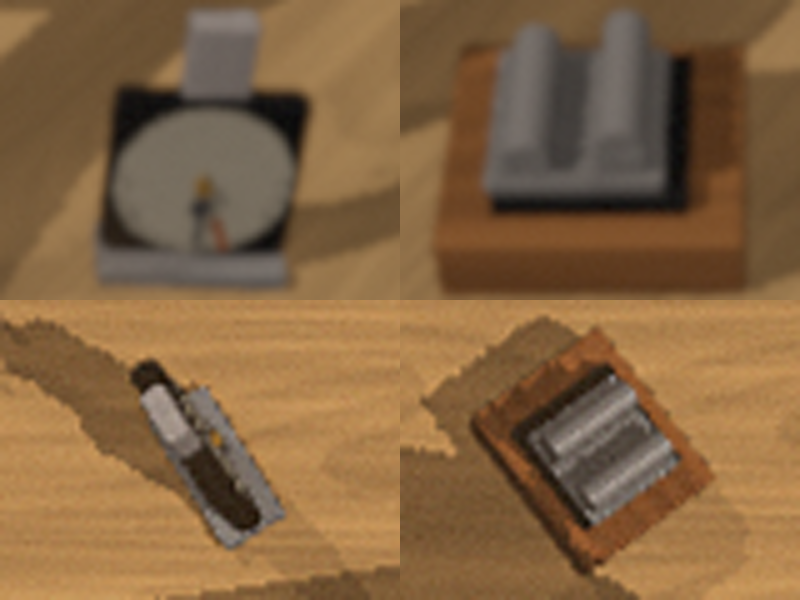

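The crops show the gauge's stem top at scene (327,143) and top (176.6,177). The foot's front edge runs from scene (301.6,196) to (339.4,197), and the copper mark is to the right of the needle. The high hump is the right-hand one, with its middle at scene (222.3,264) and top (314.6,191.4). I'll triangulate roughly from these, then take wrist views.

```bash
cat > h.py <<'E'
from rig import arm
import cv2,numpy as np
np.set_printoptions(precision=4,suppress=True)
def cam(n):
    p=arm.camera_params(n)
    if n!="wrist":return p["K"],p["position"],p["rotation"]
    s=arm.sense();T=p["tool_from_camera"];R=s["tcp_rot"]
    return p["K"],s["position"]+R@T[:3,3],R@T[:3,:3]
def ray(c,uv):
    d=c[2]@np.linalg.solve(c[0],[*uv,1.]);return c[1],d/np.linalg.norm(d)
def plane(c,uv,z):
    o,d=ray(c,uv);return o+d*(z-o[2])/d[2]
def tri(*cu):
    A=0;b=0;L=[]
    for c,uv in cu:
        o,d=ray(c,uv);P=np.eye(3)-np.outer(d,d);A=A+P;b=b+P@o;L.append((o,P))
    x=np.linalg.solve(A,b);return x,[round(float(np.linalg.norm(P@(x-o))),4) for o,P in L]
def proj(c,x):
    q=c[0]@(c[2].T@(np.asarray(x)-c[1]));return q[:2]/q[2]
def att(yaw,roll=0.,flip=1):
    "tool down, tool y along gauge x; then rolled about gauge x"
    gx=np.array([np.cos(yaw),np.sin(yaw),0]);z=np.array([0,0,-1.])
    y=flip*gx;R=np.column_stack([np.cross(y,z),y,z])
    return cv2.Rodrigues(gx*roll)[0]@R
E
python3 - <<'E'
from h import *
S,T=cam("scene"),cam("top")
print("stem",tri((S,(327,143)),(T,(176.6,177))))
print("crown",tri((S,(222.3,264)),(T,(314.6,191.4))))
a,b=plane(S,(301.6,196),0),plane(S,(339.4,197),0);d=b-a
print("foot",a,b,np.linalg.norm(d),"yaw",np.arctan2(-d[0],d[1]))
a,b=plane(T,(276+155/5,167+150/5),.078),plane(T,(276+232/5,167+95/5),.078);d=b-a
print("hump",a,b,"yaw",np.arctan2(d[1],d[0]))
# offcut contour in scene/top
t=cv2.imread("pics/t0.png");h=cv2.cvtColor(t[150:235,270:360],cv2.COLOR_BGR2HSV)
print(h[45,10],h[40,72-6],h[22,40])
for yaw in(-.6,):
  for f in(1,-1):
    for p in([.55,-.2,.35],[.6,.15,.4]): print(f,p,arm.inverse_kinematics(p,att(yaw,0,f)))
E
```

```text
stem (array([0.6105, 0.183 , 0.1581]), [0.0021, 0.0021])
crown (array([ 0.6004, -0.2096,  0.0755]), [0.0028, 0.0028])
foot [0.5789 0.1412 0.    ] [0.6614 0.1993 0.    ] 0.10088233794466814 yaw -0.9570298947578578
hump [ 0.5803 -0.1886  0.078 ] [ 0.615  -0.2345  0.078 ] yaw -0.9245347477456054
[ 16 136 193] [ 16 141 185] [ 16 141 176]
1 [0.55, -0.2, 0.35] [ 0.5799  0.2719 -0.3845  1.5837  0.1045  1.3064 -0.4192]
1 [0.6, 0.15, 0.4] [ 0.3112  0.4141 -0.9076  1.402   0.324   1.4803 -1.1835]
-1 [0.55, -0.2, 0.35] [ 1.0959  0.4725 -1.1723  1.557   0.4392  1.4057  2.4313]
-1 [0.6, 0.15, 0.4] [ 0.4406  0.5121 -1.1749  1.3953  0.4695  1.5369  1.8413]
```

Run:
```python
from h import *
import pickle
D={}
def shot(k,p,yaw,mv):
    R=att(yaw)
    (arm.movep if mv else arm.move_l)(p,R); arm.sleep(.2)
    c=cam("wrist");im=arm.camera("wrist");cv2.imwrite(f"pics/{k}.png",im[:,:,::-1]);D[k]=c
c=np.array([.600,-.2096,0]);y=-.925;gy=np.array([-np.sin(y),np.cos(y),0])
shot("w1",c-.05*gy+[0,0,.20],y,1);shot("w2",c+.03*gy+[0,0,.20],y,0)
c=np.array([.6105,.183,0]);y=-.957;gy=np.array([-np.sin(y),np.cos(y),0])
shot("w3",c-.05*gy+[0,0,.28],y,1);shot("w4",c+.02*gy+[0,0,.28],y,0)
pickle.dump(D,open("D.pkl","wb"))
g=[cv2.resize(cv2.imread(f"pics/{k}.png"),(400,300),interpolation=cv2.INTER_AREA) for k in D]
cv2.imwrite("pics/m1.png",np.vstack([np.hstack(g[:2]),np.hstack(g[2:])]))
s=arm.sense();print(s["time_s"],s["position"],s["joint_pos"])
```

```text
5.5333 [0.6265 0.1939 0.2804] [-0.0964  0.4358 -0.3823  1.5158  0.1689  1.2225 -1.4615]
```

View pics/m1.png

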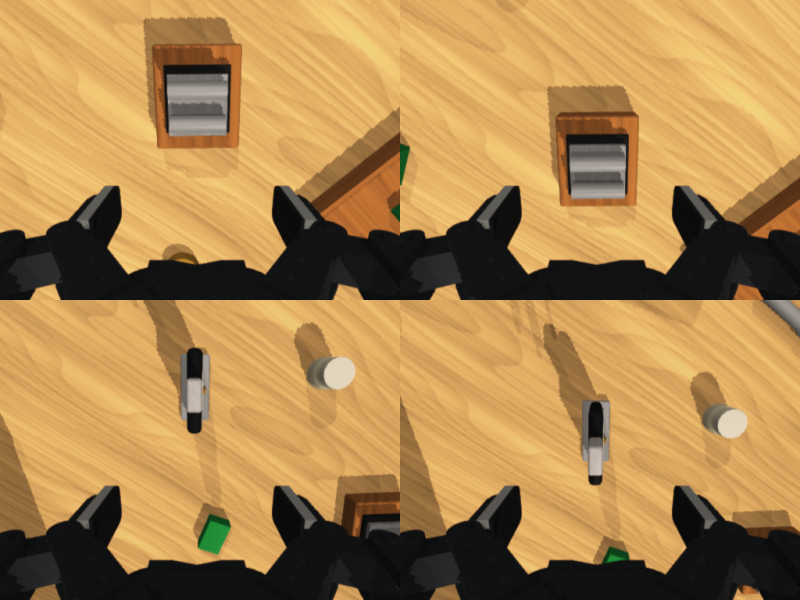

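The wrist views are clear, with image up as tool +x. The stud is near (200,100) in the first quarter picture and (600,170) in the second. The stem is near (195,393) and (595,457). I'll enlarge these for picking points.

Run:
```python
import cv2,numpy as np
L=[]
for k,(x,y) in dict(w1=(186,45),w2=(186,135),w3=(184,55),w4=(184,120)).items():
    i=cv2.imread(f"pics/{k}.png")[y:y+100,x:x+133]
    L.append(cv2.resize(i,(400,300),interpolation=cv2.INTER_CUBIC))
    h=cv2.cvtColor(i,cv2.COLOR_BGR2HSV)
    m=((h[...,1]<45)&(h[...,2]>(95 if k<"w3" else 150))).astype(np.uint8)
    n,l,st,ce=cv2.connectedComponentsWithStats(m)
    for j in range(1,n):
        if st[j,4]>60:
            c=cv2.findContours((l==j).astype(np.uint8),0,2)[0][0];print(k,st[j]+[x,y,0,0,0],cv2.minAreaRect(c+np.array([[x,y]])))
cv2.imwrite("pics/c2.png",np.vstack([np.hstack(L[:2]),np.hstack(L[2:])]))
```

```text
w1 [ 214   95   78   50 3154] ((252.5, 119.5), (49.0, 77.0), 90.0)
w2 [ 217  186   72   49 2229] ((252.5, 210.0), (48.0, 71.0), 90.0)
w3 [260  70   8  51 286] ((263.4999694824219, 94.99998474121094), (6.999999046325684, 49.99999237060547), -0.0)
w3 [240 102  21  47 774] ((250.0, 125.0), (46.0, 20.0), 90.0)
w3 [233 132   6  21  92] ((235.5, 142.0), (5.0, 20.0), 0.0)
w4 [257 131  11  42 232] ((265.65301513671875, 150.8088836669922), (42.1442985534668, 9.639810562133789), 79.28687286376953)
w4 [242 185  24  35 571] ((253.5, 202.0), (34.0, 23.0), 90.0)
w4 [235 189   5  16  64] ((237.0, 196.5), (4.0, 15.0), 0.0)
```

View pics/c2.png

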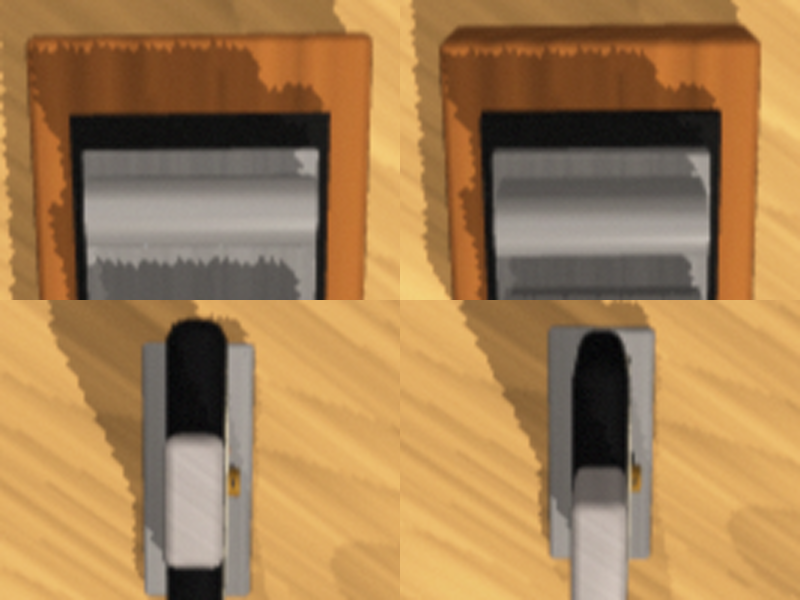

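Picks from the crops. Stem top far edge: w3 (249.3,99.7) and w4 (250.3,187.7), with its near edge in w3 at (249,144). High-hump silhouette midline: w1 (253,115.5) and w2 (253.3,207.2). Foot and pad edges line up with the image axes.

Run:
```python
from h import *
import pickle
D=pickle.load(open("D.pkl","rb"));w1,w2,w3,w4=[D[k] for k in("w1","w2","w3","w4")]
P=lambda ox,oy,x,y:(ox+x/3,oy+y/3)
e,r=tri((w3,(249.3,99.7)),(w4,(250.3,187.7)));print("stem far edge",e,r)
for z in(e[2],.156):
  f=plane(w3,(249.3,99.7),z);n=plane(w3,(249.2,144),z);print(z,f,n,np.linalg.norm(f-n),"centre",(f+n)/2)
# foot top corners z=12mm
for w,o,cs in((w3,(184,55),[(143,45),(255,45),(250,295),(146,295)]),(w4,(184,120),[(150,28),(255,28),(251,256),(150,256)])):
  q=np.array([plane(w,P(*o,*c),.012) for c in cs]);d=q[0]+q[1]-q[2]-q[3];x=q[1]+q[2]-q[0]-q[3]
  print("foot c",q.mean(0),"L",np.linalg.norm(d)/2,"W",np.linalg.norm(x)/2,"yaw",np.arctan2(-d[0],d[1]),np.arctan2(x[1],x[0]))
print("axis",tri((w1,(253,115.5)),(w2,(253.3,207.2))))
print("axis top/bottom edges",tri((w1,P(186,45,201,178)),(w2,P(186,135,202,178))),tri((w1,P(186,45,201,245)),(w2,P(186,135,202,255))))
for w,o,cs in((w1,(186,45),[(28,37),(372,36)]),(w2,(186,135),[(443,43),(758,41)])):
  q=[plane(w,P(*o,c[0]-(400 if w is w2 else 0),c[1]),.036) for c in cs];d=q[1]-q[0]
  print("offcut far edge",q,np.linalg.norm(d),"yaw",np.arctan2(d[1],d[0]))
print("axis@69", plane(w1,(253,115.5),.069),plane(w2,(253.3,207.2),.069))
```

```text
stem far edge [0.6214 0.1909 0.1589] [0.0003, 0.0003]
0.1588912101781861 [0.6216 0.1907 0.1589] [0.5939 0.1715 0.1589] 0.033727069507938114 centre [0.6077 0.1811 0.1589]
0.156 [0.6215 0.1907 0.156 ] [0.5935 0.1712 0.156 ] 0.034108239760810365 centre [0.6075 0.181  0.156 ]
foot c [0.6068 0.1804 0.012 ] L 0.09830639673818509 W 0.043446925795802824 yaw -0.9652018976608341 -0.9600037052282537
foot c [0.6077 0.1809 0.012 ] L 0.09851942449453062 W 0.04350092523977253 yaw -0.9671143900368505 -0.9583219630893924
axis (array([ 0.6015, -0.2112,  0.0628]), [0.0, 0.0])
axis top/bottom edges (array([ 0.6084, -0.2061,  0.052 ]), [0.0, 0.0]) (array([ 0.5951, -0.216 ,  0.073 ]), [0.0, 0.0])
offcut far edge [array([ 0.6097, -0.1433,  0.036 ]), array([ 0.6689, -0.2219,  0.036 ])] 0.09845826078131728 yaw -0.9248546919215112
offcut far edge [array([ 0.6099, -0.1438,  0.036 ]), array([ 0.6687, -0.2211,  0.036 ])] 0.09711506672146429 yaw -0.9211322434350964
axis@69 [ 0.6018 -0.2109  0.069 ] [ 0.6033 -0.2099  0.069 ]
```

Run:
```python
from h import *
R=att(-.962);p=np.array([.6075,.181,.127])
arm.movep(p+[0,0,.065],R); arm.move_l(p,feed=.08); arm.sleep(.2)
f0=arm.sense()["wrist_force"]
arm.command_gripper(0,80); s=arm.sense();print(s["time_s"],s["position"],s["finger_gap"],s["gripper_force"],f0,s["wrist_force"],s["ft_torque"])
arm.move_l(s["position"]+[0,0,.04],feed=.08);arm.sleep(.3)
s=arm.sense();print(s["position"],s["wrist_force"],s["finger_gap"])
for d in(.32,.36,.4,.45):
  q=np.array([.924,-.550,.648])+d*np.array([-.442,.623,-.645])+[0,0,.065]
  print(d,q,arm.inverse_kinematics(q,att(-.94)))
im=arm.camera("scene");cv2.imwrite("pics/s1.png",im[:,:,::-1])
```

```text
7.7833 [0.6074 0.1814 0.1271] 0.015247044065074277 78.46403002738953 [ 0.2942 -0.5189  0.1891] [0.8029 0.5427 0.2299] [ 0.116   0.1456 -0.0573]
[0.6072 0.1813 0.1666] [-0.5817 -0.6644 -3.9953] 0.015045321886090871
0.32 [ 0.7826 -0.3506  0.5066] None
0.36 [ 0.7649 -0.3257  0.4808] [ 0.4265  0.782  -0.2924  0.4738  0.2163  1.9003 -0.6529]
0.4 [ 0.7472 -0.3008  0.455 ] [ 0.4483  0.6877 -0.3148  0.7095  0.2017  1.765  -0.6988]
0.45 [ 0.7251 -0.2697  0.4228] [ 0.461   0.606  -0.3344  0.9247  0.1884  1.6361 -0.7447]
```

Run:
```python
from h import *
s=arm.sense()
arm.move_l(s["position"]+[0,0,.08],feed=.15)
q=np.array([.924,-.550,.648])+.38*np.array([-.442,.623,-.645])+[0,0,.065]
arm.movep(q,att(-.94));arm.sleep(3)
s=arm.sense();print(s["time_s"],s["position"],s["tcp_rot"],s["wrist_force"])
ims=[arm.camera("scene").astype(float) for _ in range(4)];im=np.mean(ims,0).astype(np.uint8)
print("swing",np.abs(ims[0]-ims[3]).max())
cv2.imwrite("pics/s2.png",im[:,:,::-1])
u,v=proj(cam("scene"),s["position"]-[0,0,.065]).astype(int);print(u,v)
x,y=u-66,v-50
c=cv2.resize(im[y:y+100,x:x+133,::-1],(798,600),interpolation=cv2.INTER_CUBIC);cv2.imwrite("pics/c3.png",c);print(x,y)
```

```text
14.4917 [ 0.756  -0.3132  0.4679] [[ 0.8076  0.5898 -0.    ]
 [ 0.5898 -0.8076  0.    ]
 [-0.     -0.     -1.    ]] [-0.784  -0.0881 -4.0539]
swing 12.0
257 193
191 143
```

View pics/c3.png

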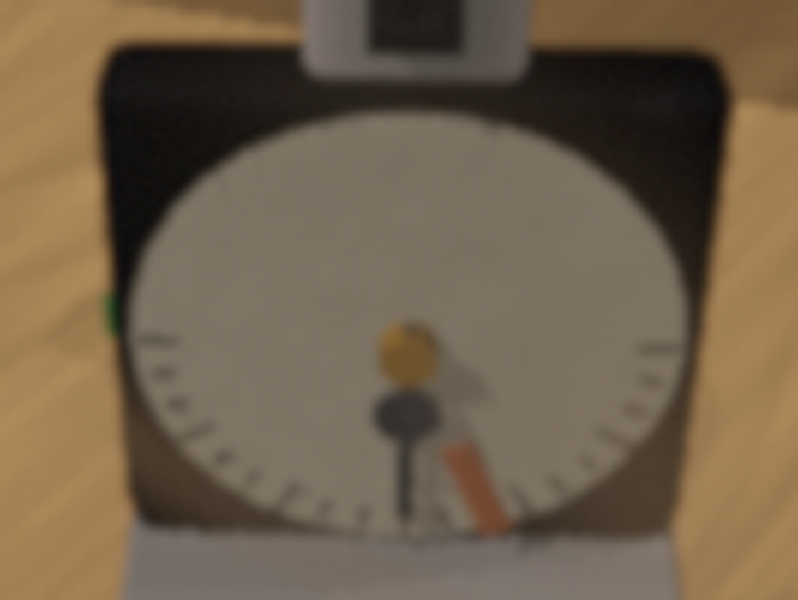

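The close view shows the needle hanging plumb from the cap at (410,352) to its tip at (405,520). The copper tab runs from (458,448) to (492,530), to the right (+y). I'll convert these to an angle on the dial plane.

```bash
cat >> h.py <<'E'
def onplane(c,uv,p0,n):
    o,d=ray(c,uv);return o+d*((p0-o)@n)/(d@n)
def copper(im,box):
    x,y,w,h=box;c=im[y:y+h,x:x+w];H=cv2.cvtColor(np.ascontiguousarray(c),cv2.COLOR_RGB2HSV).astype(int)
    m=((H[...,0]<14)&(H[...,1]>75)&(H[...,2]>60)).astype(np.uint8)
    n,l,st,ce=cv2.connectedComponentsWithStats(m);return [(st[j,4],ce[j]+[x,y],np.argwhere(l==j)[:,::-1]+[x,y]) for j in range(1,n) if st[j,4]>8]
E
python3 - <<'E'
from h import *
c=cam("scene");s=arm.sense();yaw=-.94
gx=np.array([np.cos(yaw),np.sin(yaw),0]);gy=np.array([-gx[1],gx[0],0])
foot=s["position"]-[0,0,.127];piv=foot+[0,0,.062]+.012*gx
f=lambda uv:(lambda v:np.array([v@gy,v[2]])*1e3)(onplane(c,uv,piv,gx)-piv)
U=lambda x,y:(191+(x+.5)/6-.5,143+(y+.5)/6-.5)
im=cv2.imread("pics/s2.png")[:,:,::-1]
for n,uv in dict(cap=U(410,352),tip=U(405,520),mi=U(458,448),mo=U(492,530),dialL=U(130,330),dialR=U(690,330),dialT=U(405,110),dialB=U(405,538)).items():print(n,f(uv))
for a,ce,px in copper(im,(191,143,133,84)):
    q=np.array([f(p) for p in px]);print("copper",a,ce,q.mean(0)); 
    l=cv2.fitLine(q.astype(np.float32),cv2.DIST_L2,0,.01,.01).ravel();print(l,"line angle",np.arctan(-l[0]/l[1]),"polar",np.arctan2(q.mean(0)[0],-q.mean(0)[1]))
E
```

```text
cap [1.706 0.664]
tip [  1.6703 -38.6875]
mi [ 10.3788 -21.0042]
mo [ 17.0887 -40.883 ]
dialL [-44.1365   4.5179]
dialR [47.3151  6.3712]
dialT [-0.0895 49.2004]
dialB [  1.7611 -43.2235]
copper 68 [268.6618 221.5   ] [ 12.4112 -27.075 ]
[  0.4277  -0.9039  12.4112 -27.075 ] line angle 0.44192046 polar 0.4298179305797268
```

Run:
```python
from h import *
c=cam("scene");s=arm.sense();yaw=-.94
gx=np.array([np.cos(yaw),np.sin(yaw),0]);gy=np.array([-gx[1],gx[0],0])
foot=s["position"]-[0,0,.127]+.00167*gy
im=cv2.imread("pics/s2.png")[:,:,::-1]
for off in(.010,.012):
  piv=foot+[0,0,.062]+off*gx
  f=lambda uv:(lambda v:np.array([v@gy,v[2]])*1e3)(onplane(c,uv,piv,gx)-piv)
  for a,ce,px in copper(im,(255,205,30,30)):
    q=np.array([f(p) for p in px]);m=q.mean(0)
    l=cv2.fitLine(q.astype(np.float32),cv2.DIST_L2,0,.01,.01).ravel()
    r=np.hypot(*q.T)
    print(off,a,ce,m,"line",np.arctan(-l[0]/l[1]),"polar",np.arctan2(m[0],-m[1]),"r",r.min(),r.max())
u=c;h=cv2.cvtColor(np.ascontiguousarray(im[212:236,262:278]),cv2.COLOR_RGB2HSV)
print(h[...,1])
```

```text
0.01 102 [269.8725 224.    ] [ 12.2839 -32.7019] line 0.40005952 polar 0.35932617202978734 r 23.30606969250542 47.091238099587734
0.012 102 [269.8725 224.    ] [ 12.1564 -30.7205] line 0.40005952 polar 0.3768022898438404 r 21.550504373195317 45.1483951545507
[[ 43  45  54  55  56  56  56  54  54  56  54  54  56  56  56  56]
 [ 42  49  54  58  55  55  56  54  54  56  56  56  56  56  56  56]
 [ 46  50  53  53  56  56  57  56  55  54  53  56  56  56  58  56]
 [ 51  54  57  56  56  60  62  63  57  56  56  56  56  56  56  56]
 [ 56  58  61  68  74  83  85  80  67  58  54  53  53  56  56  56]
 [ 57  63  77  95 107 115 115 108  82  64  54  53  55  56  56  56]
 [ 56  67  93 119 134 139 139 126 102  71  57  54  56  55  56  56]
 [ 55  64  87 118 140 148 145 138 119  86  63  54  53  53  56  56]
 [ 54  59  73 102 132 146 149 144 131 101  71  59  55  55  55  57]
 [ 54  57  63  85 115 139 147 146 140 115  82  59  56  57  57  55]
 [ 54  55  57  71  96 131 146 147 143 127  95  68  56  56  56  56]
 [ 57  55  55  62  82 115 139 149 148 136 109  78  59  56  58  57]
 [ 53  54  52  58  72  99 130 146 149 143 126  89  66  59  58  59]
 [ 55  53  53  54  62  83 116 142 149 146 136 110  78  62  58  60]
 [ 55  54  56  51  56  70  98 130 148 147 143 124  92  68  58  58]
 [ 56  55  56  54  53  60  80 115 140 149 149 138 106  76  60  58]
 [ 54  54  58  56  54  56  70  98 132 146 147 143 124  91  67  61]
 [ 57  56  56  56  55  54  60  82 116 144 149 149 137 112  85  74]
 [ 53  56  55  56  53  54  58  73 107 139 148 148 144 129 107  86]
 [ 51  52  52  51  53  52  58  70  98 123 126 121 121 109  86  70]
 [ 45  44  46  47  43  43  42  46  62  74  74  68  62  55  47  47]
 [ 35  38  36  35  32  32  35  33  35  39  40  37  36  36  34  39]
 [ 32  32  33  32  32  32  32  32  34  31  31  33  34  34  34  37]
 [ 33  31  31  31  31  31  31  31  31  31  31  33  31  31  34  37]]
```

Run:
```python
from h import *
R=att(-.923);p=np.array([.6018,-.2107,.127])
arm.movep(p+[0,0,.115],R);arm.move_l(p+[0,0,.088],feed=.08);arm.sleep(.6)
f0=arm.sense()["wrist_force"]
hit=arm.move_l(p+[0,0,.072],feed=.008,until_force=1.5);s=arm.sense();print(hit,s["time_s"],s["position"],f0,s["wrist_force"],s["ft_torque"])
if hit: arm.move_l(s["position"]-[0,0,.0012],feed=.005)
arm.sleep(.4);s=arm.sense();print(s["time_s"],s["position"],s["wrist_force"]-f0,s["ft_torque"],s["finger_gap"])
np.save("f0.npy",f0)
im=arm.camera("scene");cv2.imwrite("pics/s3.png",im[:,:,::-1])
cv2.imwrite("pics/c4.png",cv2.resize(im[190:310,150:310,::-1],(800,600),interpolation=cv2.INTER_CUBIC))
```

```text
True 18.2 [ 0.6016 -0.2107  0.2032] [-0.3889 -0.1735 -3.7887] [ 1.1281  0.1372 -0.0533] [-0.1893 -0.4721  0.0313]
19.025 [ 0.6019 -0.2108  0.2022] [ 2.5017 -0.3671  5.3777] [-0.2106 -0.5961  0.0432] 0.014468793407842986
```

View pics/c4.png

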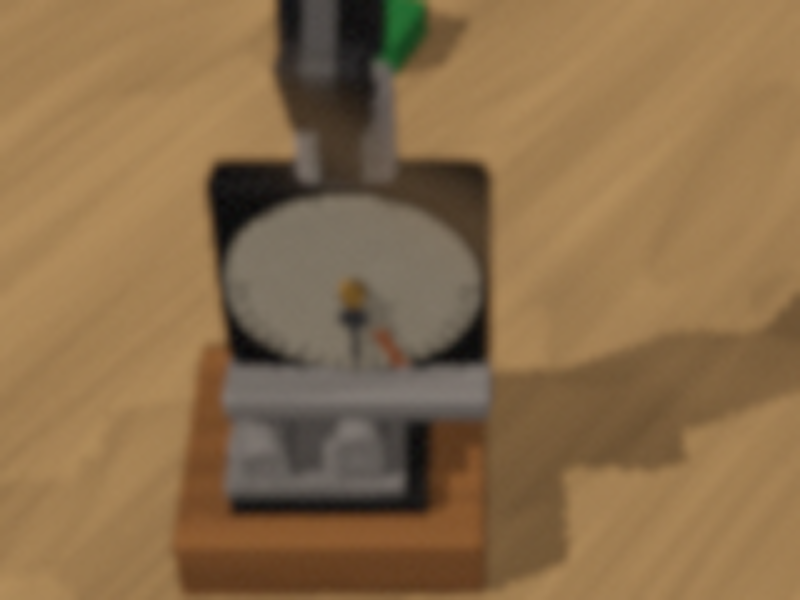

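The picture shows the gauge upright on the high hump, foot centre (357,390) over hump end (352,445), with the foot lying across both humps. The stud carries about 5 N, so I'll ease that slightly while rolling the gauge about the hump.

```bash
cat >> h.py <<'E'
YAW=-.923;GX=np.array([np.cos(YAW),np.sin(YAW),0]);GY=np.array([-GX[1],GX[0],0]);Z=np.array([0,0,1.])
def rockpose(th,zc):
    "TCP pose with the foot rolled by th on the hump whose (loaded) crown is at height zc"
    u=np.sin(th)*GY+np.cos(th)*Z;t=np.cos(th)*GY-np.sin(th)*Z;A=np.array([.6019,-.2108,zc-.009])
    return A+(.009+.127)*u-.009*th*t,att(YAW,-th)
E
python3 - <<'E'
from h import *
f0=np.load("f0.npy");M=.365
print([arm.inverse_kinematics(*rockpose(t,.0757)) is not None for t in(.2,.365,.42)])
for th in np.linspace(0,M,8)[1:]:
    p,R=rockpose(th,.0754+.0004*th/M);arm.move_l(p,R,feed=.03)
    s=arm.sense();print(round(th,3),s["wrist_force"]-f0,s["ft_torque"],s["position"]-p)
    if np.linalg.norm(s["wrist_force"]-f0)>20:break
arm.sleep(2.5);s=arm.sense();print(s["time_s"],s["wrist_force"]-f0,s["position"]-p,s["tcp_rot"][:,2],np.arccos(-s["tcp_rot"][2,2]))
ims=[arm.camera("scene").astype(float) for _ in range(4)];im=np.mean(ims,0).astype(np.uint8)
cv2.imwrite("pics/s4.png",im[:,:,::-1]);u,v=proj(cam("scene"),s["position"]-.070*(-s["tcp_rot"][:,2])).astype(int)
x,y=u-32,v-22;print(x,y);cv2.imwrite("pics/c5.png",cv2.resize(im[y:y+48,x:x+64,::-1],(768,576),interpolation=cv2.INTER_CUBIC))
E
```

```text
[True, True, True]
0.052 [1.2268 0.422  6.5208] [ 0.1319 -0.0724  0.0456] [-0.0003  0.0006 -0.0004]
0.104 [1.2673 0.8353 5.5148] [ 0.4247 -0.1195  0.0001] [-0.0001  0.0005 -0.0003]
0.156 [-0.0568  0.6131  4.9739] [ 0.4334 -0.2621 -0.0182] [ 0.0001  0.0003 -0.0002]
0.209 [ 1.3449 -0.1086  4.6948] [ 0.3843 -0.4671 -0.0083] [ 0.0001  0.0002 -0.0002]
0.261 [2.0808 0.8036 4.6013] [ 0.4805 -0.5481  0.0083] [ 0.0001  0.0001 -0.0001]
0.313 [2.7426 0.7316 4.1416] [ 0.5207 -0.5717 -0.024 ] [ 0.0001  0.0002 -0.0001]
0.365 [2.5428 2.0904 5.0985] [ 0.5183 -0.6982 -0.0406] [ 0.0001  0.0002 -0.0001]
24.15 [2.5019 3.0526 5.1676] [0. 0. 0.] [-0.2846 -0.2153 -0.9342] 0.3649167631788682
198 224
```

View pics/c5.png

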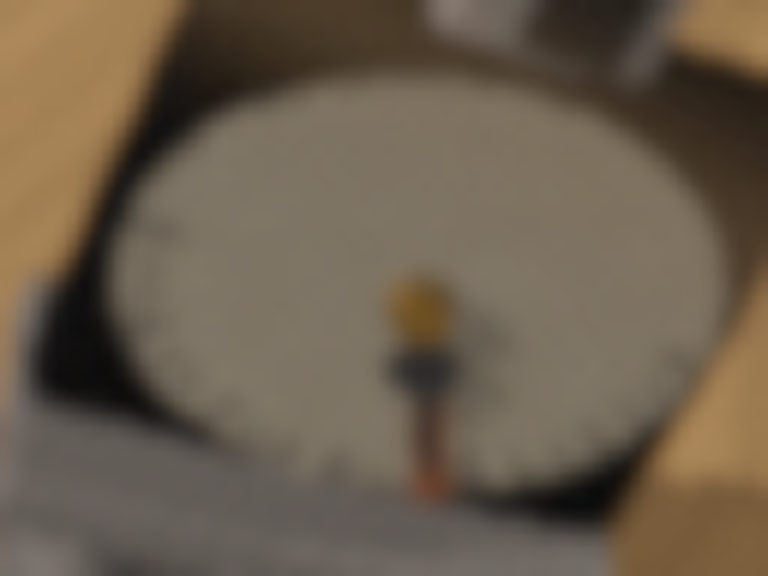

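The needle runs from (425,370) to its tip near (431,463). The copper shows evenly on both sides of it and below at (433,485), so they look coincident. A quick sub-pixel check before handing in.

Run:
```python
from h import *
im=cv2.imread("pics/s4.png").astype(float)  # BGR
for r in range(252,268):
    row=im[r,225:243];red=row[:,2]-row[:,0]; b=np.median(np.r_[red[:4],red[-4:]]); w=np.clip(red-b-8,0,None)
    g=row.sum(1)/3; d=np.clip(np.median(np.r_[g[:4],g[-4:]])-g-8,0,None);X=np.arange(225,243)
    print(r,"copper %.2f (%d)"%((w@X)/max(w.sum(),1e-6),w.sum()),"dark %.2f (%d)"%((d@X)/max(d.sum(),1e-6),d.sum()))
c=cam("scene");s=arm.sense();R=s["tcp_rot"];u=-R[:,2]
piv=s["position"]+u*(.062-.127)+.012*GX
k=1.0
for e in(-.03,0,.03):
    a=s["position"]*0+piv+.038*(np.sin(e)*GY-np.cos(e)*Z);print(e,proj(c,piv),proj(c,a))
print(s["time_s"],s["wrist_force"]-np.load("f0.npy"),np.abs(s["qd"]).max())
```

```text
252 copper 232.70 (33) dark 234.01 (219)
253 copper 0.00 (0) dark 233.62 (284)
254 copper 0.00 (0) dark 233.32 (343)
255 copper 0.00 (0) dark 233.42 (336)
256 copper 0.00 (0) dark 233.80 (270)
257 copper 0.00 (0) dark 234.00 (195)
258 copper 0.00 (0) dark 233.85 (158)
259 copper 235.00 (1) dark 233.61 (140)
260 copper 234.50 (2) dark 233.44 (126)
261 copper 234.12 (8) dark 233.55 (109)
262 copper 233.64 (22) dark 233.79 (86)
263 copper 233.36 (66) dark 234.34 (48)
264 copper 233.39 (101) dark 238.58 (80)
265 copper 233.31 (65) dark 240.29 (113)
266 copper 233.00 (9) dark 240.72 (90)
267 copper 0.00 (0) dark 241.47 (27)
-0.03 [231.6552 249.3325] [231.5607 262.9186]
0 [231.6552 249.3325] [232.1714 262.9246]
0.03 [231.6552 249.3325] [232.7817 262.9188]
24.35 [3.1932 2.4958 5.5599] 0.0018282536516409894
```

Run:
```python
from h import *
print(arm.finish_job(),arm.sense()["time_s"])
```

```text
the job is handed in; nothing more can be done
the job is handed in; nothing more can be done
```

I handed the job in at about 24 s: the gauge is still gripped on the high hump, tipped 0.365 rad, with the needle on the copper mark to about 0.01 rad in the camera image and about 5 N on the stud; no verdict came back.

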